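Seat two clipper blades in the narrowing slots of the blade rack

TASK

Put the two steel clipper blades away in the slotted wooden blade rack, teeth up: the thick one in the widest slot, the thin one in the narrowest. The wooden block is never exactly where it is expected in its tray, so feel for it; each slot has a sprung pin, so push each blade down gently until it stops fully home on the slot's floor, then let go. Do not force anything, and leave the other things on the ledge where they are.

Things in the scene. Friction and masses are not known exactly. Their poses are not given: they have to be found in the camera images.
- thick_blade: Thick clipper blade: plain steel plate standing on the ledge on its foot, 46 mm wide (x), 14 mm thick (y), 60 mm high, with short teeth (4 mm thick, 6 mm high) on its top edge; 0.16 kg. Origin: centre of its underside; z up. Grip it across the thickness with the TCP 50 mm over the underside, so that the fingertips stay clear of the rack.
- thin_blade: Thin clipper blade: the same plain steel plate, 46 mm wide (x), 60 mm high plus 6 mm of teeth, but only 8 mm thick (y); 0.11 kg. Origin: centre of its underside; z up. Grip it as the thick one.
- tray: Shallow steel tray, fixed, 106 (x) by 180 mm (y), rim 12 mm high. Origin: centre of its underside, on the ledge; z up; y runs along the row of slots. In it stands a wooden block with three slots (long side along x): wide, middle, narrow at +40, 0, -40 mm in y from the block's own centre. The two blades go in the wide and narrow ones.
- block_mean (a point): Where the top centre of the wooden block would be if centred: on the tray, 39 mm above the ledge. Block 84 (x) by 132 (y) by 36 mm, top 39 mm above the ledge; centred in x, but anywhere from -11 to +11 mm off along the tray's y. Light touches do not shift it (80 N would). Touching a plain upright end face, 66 mm from its own centre in y, tells where the slots are.
- pin_mean (a point): Nominal place of the middle slot's sprung steel pin, tray frame x 0, y +6, z 24 mm (moves with the block). Every slot has one in its +y wall: a round bulge 3.2 mm into the slot. A blade stops on it about 10 to 14 mm below the block's top; push it past with up to about 12 N, then friction holds it. The floor below is rigid. Over 40 N on the rack (push and side pressures added up) is forcing.
- wide_slot (a point): Nominal bottom centre of the wide slot: a point fixed to the tray at its y = +40 mm, 13 mm above the ledge (the slot floor's height); axes as the tray. The real slot lies up to 11 mm from it along the tray's y, moved with the block. Slot 15.6 mm wide (y), for a 14 mm plate, 59.6 mm long (x), 26 mm deep, mouth bevelled 1 mm. The thick blade goes here.
- middle_slot (a point): Nominal bottom centre of the middle slot: a point fixed to the tray at its y = 0 mm, 13 mm above the ledge (the slot floor's height); axes as the tray. The real slot lies up to 11 mm from it along the tray's y, moved with the block. Slot 12.6 mm wide (y), for a 11 mm plate, 59.6 mm long (x), 26 mm deep, mouth bevelled 1 mm. It stays empty.
- narrow_slot (a point): Nominal bottom centre of the narrow slot: a point fixed to the tray at its y = -40 mm, 13 mm above the ledge (the slot floor's height); axes as the tray. The real slot lies up to 11 mm from it along the tray's y, moved with the block. Slot 9.6 mm wide (y), for a 8 mm plate, 59.6 mm long (x), 26 mm deep, mouth bevelled 1 mm. The thin blade goes here.
- clipper: Bystander: black plastic hair clipper, 165 x 46 x 40 mm, lying down. Origin: centre of its underside.
- comb: Bystander: flat red comb, 160 x 29 x 5 mm, lying between the blades' places. Origin: about its centre, on the ledge.
- cup: Bystander: white ceramic cup, 76 mm across, 80 mm high. Origin: centre of its underside.
- jar: Bystander: small amber jar with a metal cap, 64 mm across, 55 mm high. Origin: centre of its underside.
- brush: Bystander: wooden brush, 170 mm long, lying down.
- guard: Bystander: small black plastic clipper guard, 44 x 30 x 16 mm, lying down. Origin: centre of its underside.
Mind the look-alikes: they are no part of the job. What is shaped like the thin_blade but yellow is not meant. Leave any purple look-alike of the thick_blade alone.

How it is judged:
At the end, for the whole second after the job is handed in: The thick blade stands teeth up in the widest slot and the thin one in the narrowest, each with its foot within 2.5 mm of the slot's floor, within 14 mm along the row and 10 mm across it of the slot's nominal place, within 0.1 rad of upright, at rest and released (z of thick_blade in the frame of wide_slot between -0.003 and 0.0025 m and y of thick_blade in the frame of wide_slot between -0.014 and 0.014 m and x of thick_blade in the frame of wide_slot between -0.01 and 0.01 m and angle between each of thick_blade, thin_blade's own z axis and vertical below 0.1 rad and linear speed of each of thick_blade, thin_blade below 0.01 m/s and z of thin_blade in the frame of narrow_slot between -0.003 and 0.0025 m and y of thin_blade in the frame of narrow_slot between -0.014 and 0.014 m and x of thin_blade in the frame of narrow_slot between -0.01 and 0.01 m); the robot touches nothing.
It fails at once if the thick blade is forced against the rack with more than 40 N (contact force between thick_blade and tray above 40 N).
It fails at once if the thin blade is forced against the rack with more than 40 N (contact force between thin_blade and tray above 40 N).
It fails at once if the robot itself presses on the rack with more than 40 N (contact force between any of the fingers, the arm and tray above 40 N).
It fails at once if another thing on the ledge is shifted by more than 30 mm (distance of any of clipper, comb, cup, jar, brush, guard from where it was at the start of the episode above 0.03 m).
It also fails if it takes over 70 s, if anything falls off the work surface, if the arm or the gripper's body presses on something with over 40 N, if the wrist force passes 120 N, or if a joint passes its speed limit or range.

ROBOT

A 6-joint arm with a two-finger parallel gripper is mounted at the origin on the work surface. World frame = base frame: x ahead of the robot, y to its left, z up, the work surface at z = 0. Lengths are in m, angles in rad, forces in N, time in s.
With the tool pointing down it reaches from about 0.3 to 0.875 m from the base axis. Payload 6.4 kg.
Tool frame: the origin (TCP) lies between the finger pads, 19 mm behind the fingertips; this is the grasp point; z points along the fingers, y is the line along which they close (so a half turn about z gives the same grasp; the last joint's range is limited). The gripper opens to 85 mm and grips with 20 to 120 N. Pads are 22 mm wide; open, the fingers measure 114 mm over their backs; the gripper's body (76 mm by 85 mm) begins 54 mm behind the grasp point. The pads swing forward as they close: fully open they stand 13 mm farther back than shut.
Start: joints at [1.143, 0.181, 1.607, -0, 1.354, -0.206], TCP at [0.126, 0.561, 0.25] pointing down, gripper open.
Joint ranges: [-2.99, 2.99], [-0.89, 2.07], [0.3, 2.58], [-1.14, 4.28], [0, 2.63], [-3.12, 3.12]. Speed limits (rad/s): [2.57, 2.57, 3.01, 3.14, 3.14, 3.14].

INTERFACE

Orientations are given as a unit quaternion [w, x, y, z].
In Python, from bench import ctrl gives the robot as it stands.
- The arm moves only by the tool jog_arm, never from a script. Its argument "series" is a list that holds one entry, the list of rows, each a list of 7 numbers: the shift along the tool's x, y, z in mm, then the turn, a rotation vector about the tool's x, y, z in rad, then the finger opening in mm, from 0 to 85.4. In form: [[[tx, ty, tz, rx, ry, rz, gripper], ...]]. A call has exactly 10 rows; each row shifts and turns the commanded pose from where the row before left it, along the tool's axes as they then stand; what a row does not reach is not made up. A row lasts 1/10 s, in which the tool goes at most 50 mm and 8.59 degrees, less where a joint would pass 70% of its speed; a pose out of reach is approached as far as the arm can. A call with a gripper value outside its range is refused whole. The fingers move at their own pace and stop on an object; the grip force is fixed at half the most. Time passes only in rows, so rows that do not move let the fingers close, or fill a call up. It gives the time, the measured TCP pose, the force, the opening and the grip force at its end, in the units of the state.
- ctrl.get_obs(): the state, without advancing time (a new reading comes with each control period).
- ctrl.camera(name): name is "scene" or "top" or "wrist"; returns a dict with "frame" (400x640x3 uint8, blue, green, red), "z_map" (400x640 float32, m along the optical axis (not along the pixel's ray), 0 where there is no reading), "fx", "fy", "cx", "cy" (pixels), "xyz" and "rotation" of the camera in the world. Camera axes: x right, y down, z forward; pixel columns grow to the right and rows downward; lengths in m; the calibration is good to about 2 mm. A picture is of the moment at which its call begins.
- ctrl.hand_in(): hands the job in; it is judged then, once.
The state is a dict: "time_s": time; "q": joint angles; "dq": joint speeds; "joint_efforts": joint torques, N m; "eef_pos": TCP position; "eef_rot": TCP orientation; "wrist_force": force on the tool from outside, world axes, zero at the start; "torque": the same for the moment, N m; "opening": opening from 0.0 (shut) to 1.0 (fully open); "grasp_force": force on a finger pad.
Only numpy, scipy, OpenCV 4.12 (cv2) and the standard library are available. Lean on these libraries where they do the work, as an engineer would, in place of code of your own. Each camera call takes 0.05 s, during which the arm holds its last target. There are 200 camera calls.

## Working session

There is one attempt and no reset: what is moved stays moved. The work goes in short steps, Python scripts to look and compute and a tool call to move; the robot and the scene stay as the last step left them, time stands still between calls to the robot, and variables do not carry over. Pictures are saved under pics/ and viewed, at most 10 in all, crops included, and the job is handed in when it is done.

Besides the shell and the picture viewer there is one more tool, called after "Request:" by a JSON object that holds its "op" and its "data", one argument or row to a line. jog_arm: Moves the arm, as the interface text tells. Its arguments: {"type":"object","properties":{"series":{"type":"array"}},"required":["series"]}

```bash
mkdir -p pics; cat > h.py <<'E'
import numpy as np,cv2,pickle
from bench import ctrl
def snap(n,tag):
    c=ctrl.camera(n); pickle.dump(c,open(f'pics/{tag}.pkl','wb')); cv2.imwrite(f'pics/{tag}.png',c['frame']); return c
def load(tag): return pickle.load(open(f'pics/{tag}.pkl','rb'))
def rot(c):
    R=np.array(c['rotation'],float)
    if R.shape==(3,3): return R
    from scipy.spatial.transform import Rotation as S
    return S.from_quat([R[1],R[2],R[3],R[0]]).as_matrix()
def cloud(c):
    z=c['z_map']; v,u=np.mgrid[:z.shape[0],:z.shape[1]]
    P=np.stack([(u-c['cx'])/c['fx']*z,(v-c['cy'])/c['fy']*z,z],-1)@rot(c).T+np.array(c['xyz'])
    P[z==0]=np.nan; return P
E
python3 - <<'E'
from h import *
o=ctrl.get_obs(); print({k:np.round(v,3) for k,v in o.items()})
for n in('scene','top'):
    c=snap(n,n+'0'); print(n,c['fx'],c['xyz'],c['rotation'])
E
```

```text
{'time_s': np.float64(0.0), 'q': array([ 1.143,  0.182,  1.608, -0.   ,  1.354, -0.206]), 'dq': array([-0.002,  0.002, -0.001, -0.001,  0.   , -0.001]), 'joint_efforts': array([ 2.0000e-03, -4.4487e+01, -3.5134e+01, -0.0000e+00,  9.0000e-03,
       -0.0000e+00]), 'eef_pos': array([0.126, 0.56 , 0.249]), 'eef_rot': array([-0.   ,  0.111,  0.994, -0.001]), 'wrist_force': array([-0.516,  0.936,  0.542]), 'torque': array([-0.011,  0.018, -0.04 ]), 'grasp_force': np.float64(0.0), 'opening': np.float64(0.999)}
scene 478.55849400146496 [1.06837693 0.48583323 0.64529504] [-0.1550444   0.33264263  0.84575759 -0.38730378]
top 391.4887367104331 [ 0.44529988 -0.02470348  0.81466969] [-0.06270109  0.71008284 -0.69788867  0.06929892]
```

View pics/scene0.png

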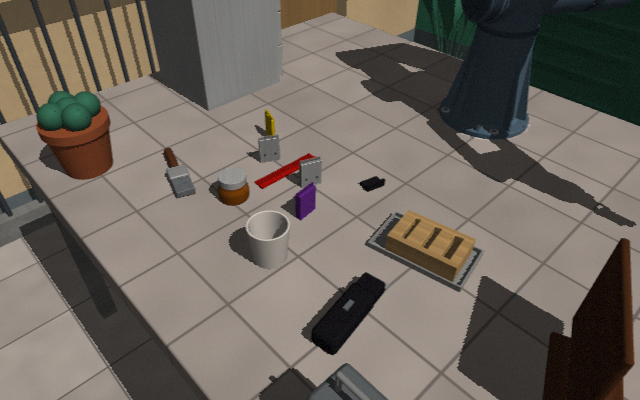

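View pics/top0.png

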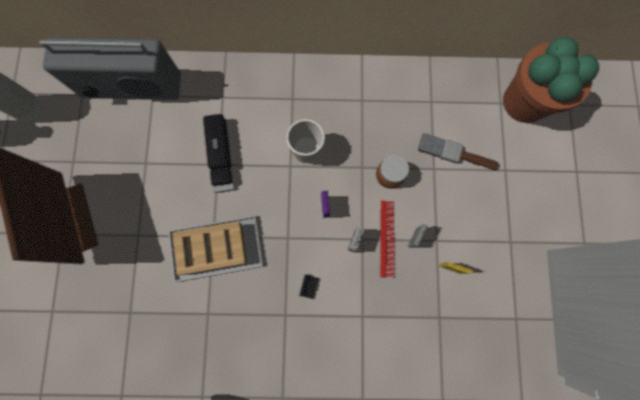

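Scene/top pictures: grey steel plates at top (357,239) and (419,236), with the comb between them. Look-alikes are purple at (325,204) and yellow at (461,268). The rack is at (217,248), with its block pushed toward the left of the tray. One crop will show which plate is thick, which is thin and which slot is widest.

```bash
python3 - <<'E'
from h import *
t=load('top0');s=load('scene0')
a=cv2.resize(t['frame'][205:285,320:450],None,fx=3,fy=3,interpolation=3)
b=cv2.resize(t['frame'][205:285,160:275],None,fx=3,fy=3,interpolation=3)
d=cv2.resize(s['frame'][125:195,240:340],None,fx=4,fy=4,interpolation=3)
im=np.zeros((540,740,3),np.uint8); im[:240,:390]=a; im[:240,392:737]=b; im[245:525,:400]=d
cv2.imwrite('pics/crop1.png',im)
for n,c in(('top',t),('scene',s)):
    P=cloud(c)
    # cluster steel points by height above table in region
    if n=='top':
        for nm,(u0,u1,v0,v1) in dict(A=(340,372,218,260),B=(400,435,218,255)).items():
            Q=P[v0:v1,u0:u1].reshape(-1,3); Q=Q[Q[:,2]>0.04]
            r=cv2.minAreaRect((Q[:,:2]*1000).astype(np.float32)); print(nm,len(Q),r,np.nanmax(Q[:,2]),np.median(Q[:,2]))
            np.save(f'pics/{nm}.npy',Q)
        Q=P[200:290,160:275].reshape(-1,3); z=Q[:,2]
        B=Q[(z>.033)&(z<.046)]; print('block',cv2.minAreaRect((B[:,:2]*1000).astype(np.float32)),np.median(B[:,2]))
        B=Q[(z>.006)&(z<.05)]; print('tray',cv2.minAreaRect((B[:,:2]*1000).astype(np.float32)))
        print('table',np.nanmedian(P[300:,300:400,2]))
    else:
        for nm in'AB':
            m=np.load(f'pics/{nm}.npy').mean(0); k=(np.linalg.norm(P[...,:2]-m[:2],axis=-1)<.035)&(P[...,2]>.008)&(P[...,2]<.09)
            Q=P[k]; v,u=np.where(k); print(nm,u.mean(),v.mean(),cv2.minAreaRect((Q[:,:2]*1000).astype(np.float32)),np.percentile(Q[:,2],[2,98]))
E
```

```text
A 187 ((521.2626953125, -99.09716796875), (14.022220611572266, 45.296810150146484), 69.45260620117188) 0.06718402930326717 0.05896254140404311
B 138 ((530.357177734375, -222.53781127929688), (8.261621475219727, 44.48677062988281), 63.420989990234375) 0.06645773677586331 0.058775623668125665
block ((500.12359619140625, 192.28878784179688), (84.55883026123047, 132.93392944335938), 11.090325355529785) 0.037821071520192096
tray ((501.1915588378906, 186.546142578125), (106.2260513305664, 181.26158142089844), 10.985028266906738)
table -0.0014369871185990757
A 310.2815356489945 170.40402193784277 ((522.67724609375, -92.13627624511719), (17.531049728393555, 47.16389083862305), 63.025611877441406) [0.00949221 0.06718409]
B 269.09808102345414 146.97867803837954 ((531.077880859375, -218.48995971679688), (13.234851837158203, 46.09108352661133), 58.734317779541016) [0.00953403 0.06667469]
```

View pics/crop1.png

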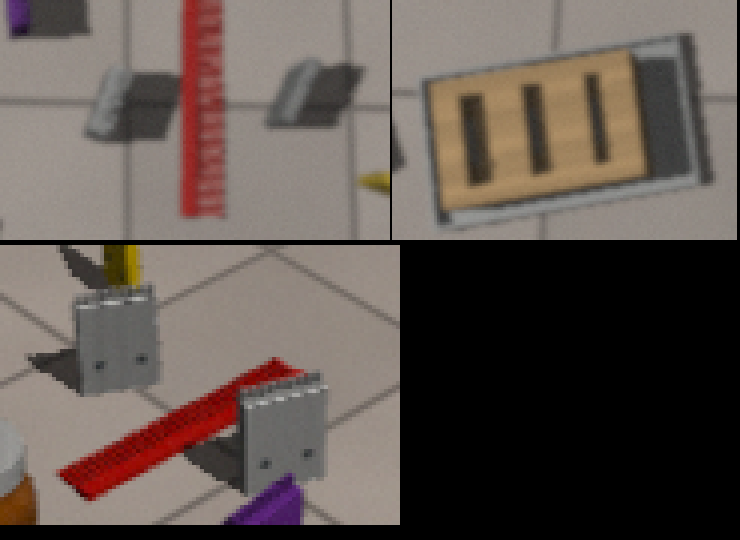

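Labelled candidates:
- **A, thick:** top (357,239), 14 mm thick.
- **B, thin:** top (419,236), 8 mm thick.
- **Purple:** top (325,204), to be left alone.
- **Yellow:** top (461,268), to be left alone.

The crop shows A and B as grey steel with teeth up, and the widest slot at the left (+y) end. I'll move over A next, taking close wrist views on the way.

```bash
cat >> h.py <<'E'
def pose():
    from scipy.spatial.transform import Rotation as S
    o=ctrl.get_obs(); q=o['eef_rot']; R=S.from_quat([q[1],q[2],q[3],q[0]]).as_matrix()
    return o,np.array(o['eef_pos']),R
def plan(target,yawdeg=None):
    """tool-frame shift (mm) to target, and rz for tool y heading yawdeg, plus tilt"""
    o,p,R=pose(); y=R[:,1]; h=np.degrees(np.arctan2(y[1],y[0]))
    print('t',o['time_s'],'p',p.round(4),'hdg',h.round(2),'toolz',R[:,2].round(4),'F',np.round(o['wrist_force'],2),'open',round(float(o['opening'])*85.4,1),'gf',round(float(o['grasp_force']),1))
    d=R.T@(np.array(target)-p)*1000; print('shift',d.round(2))
    if yawdeg is not None: 
        rz=-((yawdeg-h+90)%180-90); print('rz',np.radians(rz).round(4)); 
        a=np.radians(yawdeg if abs(yawdeg-h)<95 else yawdeg+180)
        Rn=np.array([[np.sin(a),np.cos(a),0],[-np.cos(a),np.sin(a),0],[0,0,-1]])
        Rn[:,0]=np.cross(Rn[:,1],Rn[:,2]); print('shift after turn',(Rn.T@(np.array(target)-p)*1000).round(2))
E
python3 - <<'E'
from h import *
plan([.521,-.099,.25],69.5)
P=cloud(load('top0')); Q=P[185:222,312:338].reshape(-1,3); Q=Q[Q[:,2]>.03]; print('purple',Q.mean(0))
E
```

```text
t 0.1 p [0.1263 0.5605 0.2492] hdg 77.29 toolz [-6.0e-04 -1.5e-03 -1.0e+00] F [ 0.55 -0.06 -0.03] open 85.4 gf 0.0
shift [-5.3012e+02 -5.5652e+02 -1.2000e-01]
rz 0.136
shift after turn [-600.7  -479.49   -0.82]
purple [ 0.58972203 -0.03744922  0.0578502 ]
```

Request:
{"op": "jog_arm", "data": {
  "series": [
    [[0,0,0,0,0,0.136,50],[-30,-24,0,0,0,0,50],[-30,-24,0,0,0,0,50],[-30,-24,0,0,0,0,50],[-30,-24,0,0,0,0,50],[-30,-24,0,0,0,0,50],[-30,-24,0,0,0,0,50],[-30,-24,0,0,0,0,50],[-30,-24,0,0,0,0,50],[-30,-24,0,0,0,0,50]]
  ]
}}

```text
time_s: 1.1
eef_pos: [0.304, 0.2626, 0.2498]
eef_rot: [-0.0, 0.178, 0.984, -0.0]
wrist_force: [0.4, 0.1, 0.1]
opening: 0.586
grasp_force: 0.0
```

Request:
{"op": "jog_arm", "data": {
  "series": [
    [[-30,-24,0,0,0,0,50],[-30,-24,0,0,0,0,50],[-30,-24,0,0,0,0,50],[-30,-24,0,0,0,0,50],[-30,-24,0,0,0,0,50],[-30,-24,0,0,0,0,50],[-30,-24,0,0,0,0,50],[-30,-24,0,0,0,0,50],[0,0,0,0,0,0,50],[0,0,0,0,0,0,50]]
  ]
}}

```text
time_s: 2.1
eef_pos: [0.4609, -0.0002, 0.2494]
eef_rot: [-0.001, 0.179, 0.984, 0.0]
wrist_force: [-0.5, 0.5, 0.6]
opening: 0.584
grasp_force: 0.0
```

```bash
python3 - <<'E'
from h import *
plan([.521,-.099,.25],69.5)
c=snap('wrist','w1'); print(c['xyz'],rot(c).round(2),c['fx'])
E
```

```text
t 2.1 p [ 4.609e-01 -2.000e-04  2.494e-01] hdg 69.39 toolz [-1.7e-03  7.0e-04 -1.0e+00] F [-0.5   0.52  0.57] open 49.9 gf 0.0
shift [-90.98 -71.33  -0.8 ]
rz -0.002
shift after turn [-90.85 -71.5   -0.62]
[0.38330135 0.02857561 0.3731443 ] [[ 0.35  0.89  0.3 ]
 [ 0.94 -0.33 -0.11]
 [ 0.    0.32 -0.95]] 337.8440542357979
```

View pics/w1.png

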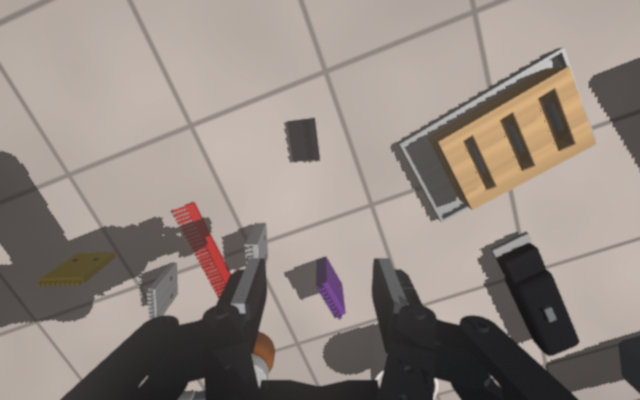

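Wrist view: yellow plate (78,268), thin blade B (160,290), thick blade A (257,240) partly behind a finger, purple (330,288), rack (515,140). I'll re-measure A, B and the rack from this second viewpoint.

```bash
cat > m.py <<'E'
from h import *
def meas(tag,boxes,zlo,zhi):
    P=cloud(load(tag))
    for nm,(cx,cy,r) in boxes.items():
        k=(np.hypot(P[...,0]-cx,P[...,1]-cy)<r)&(P[...,2]>zlo)&(P[...,2]<zhi)
        Q=P[k]
        if len(Q)<20: print(tag,nm,len(Q));continue
        r_=cv2.minAreaRect((Q[:,:2]*1000).astype(np.float32)); w=np.linalg.svd(Q[:,:2]-Q[:,:2].mean(0),full_matrices=0)[2][0]
        print(tag,nm,len(Q),np.round(r_[0],1),np.round(r_[1],1),round(r_[2],1),'PCA',np.degrees(np.arctan2(w[1],w[0])).round(1)%180,'ztop',np.percentile(Q[:,2],[50,99]).round(4))
E
python3 - <<'E'
from m import *
bl=dict(A=(.521,-.099,.035),B=(.530,-.2225,.035))
for t in('w1','top0'): meas(t,bl,.054,.075)
for t in('w1','scene0'): meas(t,bl,.01,.055)
for t in('w1','top0','scene0'): meas(t,dict(block=(.5,.19,.09)),.034,.045)
for t in('w1','top0'): meas(t,dict(tray=(.5,.187,.13)),.0065,.05)
E
```

```text
w1 A 247 [510.2 -93.9] [14.3 22.3] 68.9 PCA 148.2 ztop [0.0598 0.0667]
w1 B 321 [ 527.9 -219.2] [ 8.6 37.6] 66.7 PCA 155.0 ztop [0.0604 0.0666]
top0 A 176 [521.3 -99.1] [14.  45.2] 69.3 PCA 159.6 ztop [0.0591 0.0671]
top0 B 106 [ 530.3 -222.7] [ 8.2 44.5] 64.0 PCA 153.1 ztop [0.0597 0.0662]
w1 A 402 [521.4 -91.6] [13.3 46.1] 87.2 PCA 173.1 ztop [0.0315 0.0541]
w1 B 709 [ 532.5 -218.8] [ 8.4 47. ] 72.7 PCA 156.9 ztop [0.0342 0.0546]
scene0 A 376 [524.8 -90.1] [16.7 47.3] 55.3 PCA 155.7 ztop [0.0329 0.0546]
scene0 B 345 [ 532.  -216.8] [ 9.5 45.9] 62.0 PCA 152.6 ztop [0.0334 0.0546]
w1 block 9795 [500.1 193.2] [ 85.3 133. ] 11.1 PCA 101.1 ztop [0.0388 0.0406]
top0 block 2340 [500.1 192.3] [ 84.6 132.9] 11.1 PCA 101.0 ztop [0.0378 0.041 ]
scene0 block 2295 [498.4 195.4] [ 88.4 132.9] 10.9 PCA 101.1 ztop [0.0398 0.0424]
w1 tray 15012 [537.7 194.5] [181.3 181.2] 11.1 PCA 110.9 ztop [0.0382 0.0404]
top0 tray 3623 [537.5 193.6] [180.1 181.3] 11.0 PCA 105.7 ztop [0.0369 0.0407]
```

Request:
{"op": "jog_arm", "data": {
  "series": [
    [[-30,-24,0,0,0,0,50],[-30,-24,0,0,0,0,50],[-31,-23.5,0,0,0,0,50],[0,0,40,0,0,0,50],[0,0,40,0,0,0,50],[0,0,30,0,0,0,50],[0,0,20,0,0,0,50],[0,0,0,0,0,0,50],[0,0,0,0,0,0,50],[0,0,0,0,0,0,50]]
  ]
}}

```text
time_s: 3.15
eef_pos: [0.5226, -0.0984, 0.1218]
eef_rot: [0.001, 0.177, 0.984, -0.0]
wrist_force: [0.3, 0.2, 0.1]
opening: 0.585
grasp_force: 0.0
```

```bash
python3 - <<'E'
from h import *
from m import meas
plan([.521,-.099,.05],69.5)
c=snap('wrist','w2')
meas('w2',dict(A=(.521,-.099,.035)),.054,.075)
E
```

```text
t 3.15 p [ 0.5226 -0.0984  0.1218] hdg 69.56 toolz [ 0.0026 -0.0011 -1.    ] F [0.35 0.17 0.12] open 50.0 gf 0.0
shift [ 1.46 -1.07 71.77]
rz 0.001
shift after turn [ 1.26 -1.08 71.78]
w2 A 1714 [521.9 -98.3] [13.7 46.7] 69.2 PCA 159.2 ztop [0.06   0.0666]
```

View pics/w2.png

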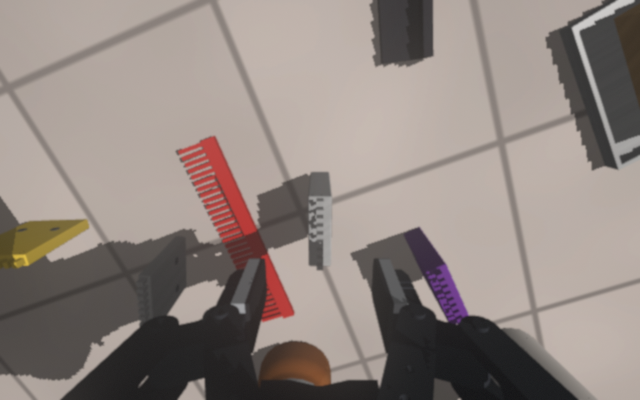

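The blade (319,220) is centred between the open fingers, so I'll descend.

Request:
{"op": "jog_arm", "data": {
  "series": [
    [[0,0,20,0,0,0,50],[0,0,20,0,0,0,50],[0,0,20,0,0,0,50],[0,0,10,0,0,0,50],[0,0,0,0,0,0,50],[0,0,0,0,0,0,0],[0,0,0,0,0,0,0],[0,0,0,0,0,0,0],[0,0,0,0,0,0,0],[0,0,0,0,0,0,0]]
  ]
}}

```text
time_s: 4.2
eef_pos: [0.5225, -0.0991, 0.0513]
eef_rot: [0.001, 0.178, 0.984, -0.0]
wrist_force: [-1.3, 0.5, 5.8]
opening: 0.15
grasp_force: 59.4
```

```bash
python3 - <<'E'
from h import *
for i in range(1): plan([.521,-.099,.05],69.5)
E
```

```text
t 4.2 p [ 0.5225 -0.0991  0.0513] hdg 69.5 toolz [ 0.0022 -0.001  -1.    ] F [-1.34  0.54  5.84] open 12.8 gf 59.4
shift [ 1.45 -0.45  1.29]
rz 0.0001
shift after turn [ 1.44 -0.45  1.29]
```

Request:
{"op": "jog_arm", "data": {
  "series": [
    [[0,0,-30,0,0,0,0],[0,0,-35,0,0,0,0],[0,0,-35,0,0,0,0],[0,0,0,0,0,-0.1377,0],[0,0,0,0,0,-0.1377,0],[0,0,0,0,0,-0.1377,0],[0,0,0,0,0,-0.1377,0],[0,30,0,0,0,0,0],[0,30,0,0,0,0,0],[0,0,0,0,0,0,0]]
  ]
}}

```text
time_s: 5.2
eef_pos: [0.5084, -0.0368, 0.1494]
eef_rot: [-0.001, -0.098, 0.995, 0.001]
wrist_force: [-0.1, -0.6, -1.5]
opening: 0.151
grasp_force: 59.0
```

```bash
python3 - <<'E'
from h import *
plan([.5163,.1096,.1513],101.05)
E
```

```text
t 5.2 p [ 0.5084 -0.0368  0.1494] hdg 101.2 toolz [-0.0022  0.0018 -1.    ] F [-0.08 -0.56 -1.49] open 12.9 gf 59.0
shift [-36.16 142.11  -1.7 ]
rz 0.0026
shift after turn [-35.79 142.2   -1.94]
```

Request:
{"op": "jog_arm", "data": {
  "series": [
    [[-7.2,28.4,0,0,0,0,0],[-7.2,28.4,0,0,0,0,0],[-7.2,28.4,0,0,0,0,0],[-7.2,28.4,0,0,0,0,0],[-7.2,28.4,0,0,0,0,0],[0,0,25,0,0,0,0],[0,0,25,0,0,0,0],[0,0,25,0,0,0,0],[0,0,0,0,0,0,0],[0,0,0,0,0,0,0]]
  ]
}}

```text
time_s: 6.2
eef_pos: [0.518, 0.1062, 0.075]
eef_rot: [-0.001, -0.096, 0.995, 0.0]
wrist_force: [-0.3, -0.0, -1.9]
opening: 0.154
grasp_force: 59.2
```

```bash
python3 - <<'E'
from h import *
plan([.5163,.1096,.075],101.05)
plan([.514,.1213,.075],101.05)
snap('wrist','w3')
E
```

```text
t 6.2 p [0.518  0.1062 0.075 ] hdg 101.05 toolz [-1.1e-03 -1.0e-04 -1.0e+00] F [-0.29 -0.01 -1.87] open 13.1 gf 59.2
shift [ 0.98  3.68 -0.  ]
rz -0.0001
shift after turn [ 0.98  3.68 -0.  ]
t 6.2 p [0.518  0.1062 0.075 ] hdg 101.05 toolz [-1.1e-03 -1.0e-04 -1.0e+00] F [-0.29 -0.01 -1.87] open 13.1 gf 59.2
shift [ 0.99 15.61  0.  ]
rz -0.0001
shift after turn [ 0.99 15.61 -0.  ]
```

View pics/w3.png

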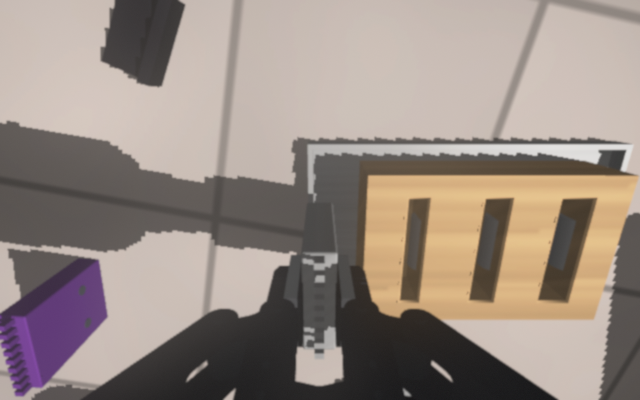

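The blade (320,290) hangs clear of the block's -y end face (362,240). I'll approach it gently.

Request:
{"op": "jog_arm", "data": {
  "series": [
    [[0,3,0,0,0,0,0],[0,3,0,0,0,0,0],[0,2,0,0,0,0,0],[0,2,0,0,0,0,0],[0,1,0,0,0,0,0],[0,1,0,0,0,0,0],[0,0.5,0,0,0,0,0],[0,0.5,0,0,0,0,0],[0,0,0,0,0,0,0],[0,0,0,0,0,0,0]]
  ]
}}

```text
time_s: 7.25
eef_pos: [0.5156, 0.1192, 0.075]
eef_rot: [-0.0, -0.096, 0.995, 0.0]
wrist_force: [-0.2, -0.2, -2.7]
opening: 0.155
grasp_force: 59.2
```

Request:
{"op": "jog_arm", "data": {
  "series": [
    [[0,0.3,0,0,0,0,0],[0,0.3,0,0,0,0,0],[0,0.3,0,0,0,0,0],[0,0.3,0,0,0,0,0],[0,0.3,0,0,0,0,0],[0,0,0,0,0,0,0],[0,0,0,0,0,0,0],[0,0,0,0,0,0,0],[0,0,0,0,0,0,0],[0,0,0,0,0,0,0]]
  ]
}}

```text
time_s: 8.25
eef_pos: [0.5153, 0.1207, 0.075]
eef_rot: [-0.0, -0.096, 0.995, -0.0]
wrist_force: [0.0, -0.3, -0.9]
opening: 0.154
grasp_force: 59.2
```

Request:
{"op": "jog_arm", "data": {
  "series": [
    [[0,0.3,0,0,0,0,0],[0,0.3,0,0,0,0,0],[0,0.3,0,0,0,0,0],[0,0.3,0,0,0,0,0],[0,0.3,0,0,0,0,0],[0,0,0,0,0,0,0],[0,0,0,0,0,0,0],[0,0,0,0,0,0,0],[0,0,0,0,0,0,0],[0,0,0,0,0,0,0]]
  ]
}}

```text
time_s: 9.25
eef_pos: [0.515, 0.1221, 0.075]
eef_rot: [0.0, -0.096, 0.995, -0.0]
wrist_force: [0.8, 0.3, -1.1]
opening: 0.15
grasp_force: 59.2
```

Request:
{"op": "jog_arm", "data": {
  "series": [
    [[0,0.3,0,0,0,0,0],[0,0.3,0,0,0,0,0],[0,0.3,0,0,0,0,0],[0,0.3,0,0,0,0,0],[0,0.3,0,0,0,0,0],[0,0,0,0,0,0,0],[0,0,0,0,0,0,0],[0,0,0,0,0,0,0],[0,0,0,0,0,0,0],[0,0,0,0,0,0,0]]
  ]
}}

```text
time_s: 10.25
eef_pos: [0.5149, 0.1227, 0.075]
eef_rot: [0.0, -0.096, 0.995, -0.001]
wrist_force: [-0.2, -5.6, -0.8]
opening: 0.156
grasp_force: 59.2
```

Contact with the end face: -5.6 N with the TCP stopped. I'll take a clean reading, then retreat.

```bash
python3 - <<'E'
from h import *
e=np.array([-np.sin(np.radians(11.05)),np.cos(np.radians(11.05))])
o,p,R=pose(); print(p, e@p[:2], o['wrist_force'], R[:,2].round(4)); plan([.4921,.2333,.111],101.05)
E
```

```text
[0.51494921 0.12268626 0.07504691] 0.021713668438133826 [-0.15026322 -5.5772485  -0.76435844] [ 3.0e-04 -1.6e-03 -1.0e+00]
t 10.25 p [0.5149 0.1227 0.075 ] hdg 101.06 toolz [ 3.0e-04 -1.6e-03 -1.0e+00] F [-0.15 -5.58 -0.76] open 13.3 gf 59.2
shift [  1.2  112.88 -36.14]
rz 0.0002
shift after turn [  1.22 112.94 -35.95]
```

Request:
{"op": "jog_arm", "data": {
  "series": [
    [[0,-2,0,0,0,0,0],[0,-2,0,0,0,0,0],[0,0,-20,0,0,0,0],[0,0,-20,0,0,0,0],[0,30,0,0,0,0,0],[1,30,0,0,0,0,0],[0,30,0,0,0,0,0],[0,26,0,0,0,0,0],[0,0,0,0,0,0,0],[0,0,0,0,0,0,0]]
  ]
}}

```text
time_s: 11.25
eef_pos: [0.4919, 0.2339, 0.1149]
eef_rot: [-0.0, -0.097, 0.995, 0.0]
wrist_force: [-0.2, -0.5, -1.2]
opening: 0.156
grasp_force: 59.2
```

```bash
python3 - <<'E'
from h import *
plan([.4921,.2333,.089],101.05)
snap('wrist','w4')
E
```

```text
t 11.25 p [0.4919 0.2339 0.1149] hdg 101.16 toolz [-3.e-04  0.e+00 -1.e+00] F [-0.22 -0.52 -1.15] open 13.3 gf 59.2
shift [-0.09 -0.62 25.87]
rz 0.0019
shift after turn [-0.08 -0.62 25.87]
```

View pics/w4.png

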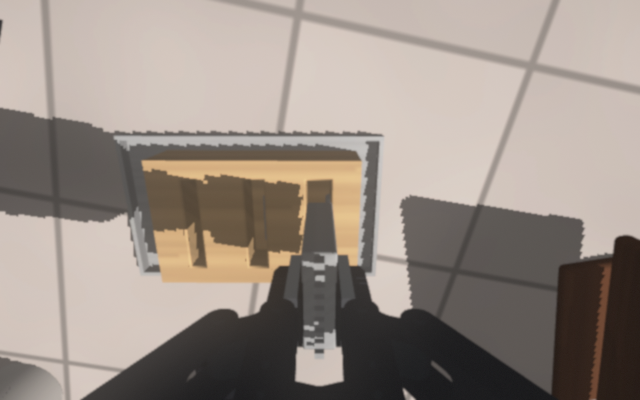

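The blade is over the widest slot, seen at (320,190) beyond the blade. A small y correction, then lower it to just inside the mouth.

Request:
{"op": "jog_arm", "data": {
  "series": [
    [[0,-0.6,0,0,0,0,0],[0,0,8,0,0,0,0],[0,0,8,0,0,0,0],[0,0,4,0,0,0,0],[0,0,2,0,0,0,0],[0,0,2,0,0,0,0],[0,0,1.5,0,0,0,0],[0,0,1,0,0,0,0],[0,0,0,0,0,0,0],[0,0,0,0,0,0,0]]
  ]
}}

```text
time_s: 12.3
eef_pos: [0.4924, 0.2329, 0.0886]
eef_rot: [0.0, -0.096, 0.995, 0.0]
wrist_force: [0.3, -1.1, -0.5]
opening: 0.154
grasp_force: 59.3
```

```bash
python3 - <<'E'
from h import *
plan([.4921,.2333,.0773],101.05)
E
```

```text
t 12.3 p [0.4924 0.2329 0.0886] hdg 101.06 toolz [ 2.e-04  1.e-04 -1.e+00] F [ 0.32 -1.12 -0.55] open 13.2 gf 59.3
shift [ 0.26  0.5  11.33]
rz 0.0002
shift after turn [ 0.26  0.5  11.33]
```

Request:
{"op": "jog_arm", "data": {
  "series": [
    [[0,0.2,0.5,0,0,0,0],[0,0,0.5,0,0,0,0],[0,0,0.7,0,0,0,0],[0,0,0.7,0,0,0,0],[0,0,0.7,0,0,0,0],[0,0,0.7,0,0,0,0],[0,0,0.7,0,0,0,0],[0,0,0.7,0,0,0,0],[0,0,0,0,0,0,0],[0,0,0,0,0,0,0]]
  ]
}}

```text
time_s: 13.3
eef_pos: [0.4923, 0.233, 0.0833]
eef_rot: [-0.0, -0.096, 0.995, 0.0]
wrist_force: [-0.1, 0.1, -1.9]
opening: 0.15
grasp_force: 59.3
```

Request:
{"op": "jog_arm", "data": {
  "series": [
    [[0,0,0.5,0,0,0,0],[0,0,0.5,0,0,0,0],[0,0,0.5,0,0,0,0],[0,0,0.5,0,0,0,0],[0,0,0.5,0,0,0,0],[0,0,0.5,0,0,0,0],[0,0,0.5,0,0,0,0],[0,0,0,0,0,0,0],[0,0,0,0,0,0,0],[0,0,0,0,0,0,0]]
  ]
}}

```text
time_s: 14.3
eef_pos: [0.4927, 0.2328, 0.0801]
eef_rot: [0.0, -0.096, 0.995, -0.0]
wrist_force: [-0.1, -3.2, 2.6]
opening: 0.154
grasp_force: 60.1
```

Request:
{"op": "jog_arm", "data": {
  "series": [
    [[0,0,0.4,0,0,0,0],[0,0,0.4,0,0,0,0],[0,0,0.4,0,0,0,0],[0,0,0.4,0,0,0,0],[0,0,0,0,0,0,0],[0,0,0,0,0,0,0],[0,0,0,0,0,0,0],[0,0,0,0,0,0,0],[0,0,0,0,0,0,0],[0,0,0,0,0,0,0]]
  ]
}}

```text
time_s: 15.3
eef_pos: [0.4925, 0.233, 0.0782]
eef_rot: [0.0, -0.096, 0.995, 0.0]
wrist_force: [3.0, -3.1, 0.6]
opening: 0.154
grasp_force: 59.8
```

Request:
{"op": "jog_arm", "data": {
  "series": [
    [[0,0,0.4,0,0,0,0],[0,0,0.4,0,0,0,0],[0,0,0.4,0,0,0,0],[0,0,0.4,0,0,0,0],[0,0,0,0,0,0,0],[0,0,0,0,0,0,0],[0,0,0,0,0,0,0],[0,0,0,0,0,0,0],[0,0,0,0,0,0,0],[0,0,0,0,0,0,0]]
  ]
}}

```text
time_s: 16.3
eef_pos: [0.492, 0.2329, 0.0764]
eef_rot: [-0.0, -0.096, 0.995, -0.0]
wrist_force: [1.5, -4.0, -0.8]
opening: 0.153
grasp_force: 59.5
```

```bash
python3 - <<'E'
from h import *
plan([.4921,.2333,.0643],101.05)
E
```

```text
t 16.3 p [0.492  0.2329 0.0764] hdg 101.06 toolz [-7.e-04 -2.e-04 -1.e+00] F [ 1.53 -4.01 -0.79] open 13.1 gf 59.5
shift [-0.14  0.35 12.07]
rz 0.0002
shift after turn [-0.13  0.35 12.07]
```

Request:
{"op": "jog_arm", "data": {
  "series": [
    [[0,0,0.5,0,0,0,0],[0,0,0.5,0,0,0,0],[0,0,0.5,0,0,0,0],[0,0,0.5,0,0,0,0],[0,0,0.5,0,0,0,0],[0,0,0.5,0,0,0,0],[0,0,0,0,0,0,0],[0,0,0,0,0,0,0],[0,0,0,0,0,0,0],[0,0,0,0,0,0,0]]
  ]
}}

```text
time_s: 17.3
eef_pos: [0.4923, 0.2329, 0.0735]
eef_rot: [-0.0, -0.096, 0.995, -0.0]
wrist_force: [1.1, -3.2, -1.3]
opening: 0.153
grasp_force: 59.5
```

Request:
{"op": "jog_arm", "data": {
  "series": [
    [[0,0,0.6,0,0,0,0],[0,0,0.6,0,0,0,0],[0,0,0.6,0,0,0,0],[0,0,0.6,0,0,0,0],[0,0,0.6,0,0,0,0],[0,0,0.6,0,0,0,0],[0,0,0.6,0,0,0,0],[0,0,0.6,0,0,0,0],[0,0,0,0,0,0,0],[0,0,0,0,0,0,0]]
  ]
}}

```text
time_s: 18.3
eef_pos: [0.4923, 0.233, 0.0687]
eef_rot: [-0.0, -0.096, 0.995, -0.0]
wrist_force: [1.7, -4.3, -1.3]
opening: 0.154
grasp_force: 59.5
```

Request:
{"op": "jog_arm", "data": {
  "series": [
    [[0,0,0.4,0,0,0,0],[0,0,0.4,0,0,0,0],[0,0,0.4,0,0,0,0],[0,0,0.4,0,0,0,0],[0,0,0.4,0,0,0,0],[0,0,0.4,0,0,0,0],[0,0,0.4,0,0,0,0],[0,0,0,0,0,0,0],[0,0,0,0,0,0,0],[0,0,0,0,0,0,0]]
  ]
}}

```text
time_s: 19.3
eef_pos: [0.4923, 0.233, 0.0659]
eef_rot: [-0.0, -0.096, 0.995, -0.0]
wrist_force: [1.4, -5.0, -0.2]
opening: 0.153
grasp_force: 59.6
```

```bash
python3 - <<'E'
from h import *
plan([.4921,.2333,.0643],101.05)
E
```

```text
t 19.3 p [0.4923 0.233  0.0659] hdg 101.06 toolz [-0. -0. -1.] F [ 1.38 -5.02 -0.2 ] open 13.1 gf 59.6
shift [0.16 0.37 1.62]
rz 0.0001
shift after turn [0.16 0.37 1.62]
```

Expected floor at TCP about 0.0643. Creep down until it stops.

Request:
{"op": "jog_arm", "data": {
  "series": [
    [[0,0,0.4,0,0,0,0],[0,0,0.4,0,0,0,0],[0,0,0.4,0,0,0,0],[0,0,0.4,0,0,0,0],[0,0,0.3,0,0,0,0],[0,0,0,0,0,0,0],[0,0,0,0,0,0,0],[0,0,0,0,0,0,0],[0,0,0,0,0,0,0],[0,0,0,0,0,0,0]]
  ]
}}

```text
time_s: 20.3
eef_pos: [0.4924, 0.233, 0.0643]
eef_rot: [0.0, -0.096, 0.995, -0.0]
wrist_force: [-1.7, -4.9, 4.1]
opening: 0.151
grasp_force: 60.2
```

Request:
{"op": "jog_arm", "data": {
  "series": [
    [[0,0,0.3,0,0,0,0],[0,0,0.3,0,0,0,0],[0,0,0,0,0,0,0],[0,0,0,0,0,0,0],[0,0,0,0,0,0,0],[0,0,0,0,0,0,0],[0,0,0,0,0,0,0],[0,0,0,0,0,0,0],[0,0,0,0,0,0,0],[0,0,0,0,0,0,0]]
  ]
}}

```text
time_s: 21.3
eef_pos: [0.4924, 0.233, 0.0643]
eef_rot: [0.0, -0.096, 0.995, -0.0]
wrist_force: [-3.1, -5.4, 10.0]
opening: 0.15
grasp_force: 61.3
```

Stopped dead on the floor at the predicted height with about 10 N. Release and lift.

Request:
{"op": "jog_arm", "data": {
  "series": [
    [[0,0,0,0,0,0,45],[0,0,0,0,0,0,45],[0,0,0,0,0,0,45],[0,0,0,0,0,0,45],[0,0,-10,0,0,0,45],[0,0,-20,0,0,0,45],[0,0,-40,0,0,0,45],[0,0,-40,0,0,0,45],[0,0,0,0,0,0.1277,45],[0,0,0,0,0,0.1277,45]]
  ]
}}

```text
time_s: 22.3
eef_pos: [0.4936, 0.2334, 0.1763]
eef_rot: [0.002, 0.034, 0.999, 0.001]
wrist_force: [-0.1, 0.1, -0.7]
opening: 0.528
grasp_force: 0.0
```

Request:
{"op": "jog_arm", "data": {
  "series": [
    [[0,0,0,0,0,0.1277,45],[0,0,0,0,0,0.1277,45],[0,0,0,0,0,0.1277,45],[0,-30,0,0,0,0,45],[0,-30,0,0,0,0,45],[0,0,0,0,0,0,45],[0,0,0,0,0,0,45],[0,0,0,0,0,0,45],[0,0,0,0,0,0,45],[0,0,0,0,0,0,45]]
  ]
}}

```text
time_s: 23.3
eef_pos: [0.4667, 0.1794, 0.1735]
eef_rot: [0.0, 0.221, 0.975, 0.0]
wrist_force: [0.3, -1.1, -0.0]
opening: 0.528
grasp_force: 0.0
```

```bash
python3 - <<'E'
from h import *
from m import meas
plan([.530,-.221,.17],64.5)
snap('wrist','w5'); snap('top','top1')
for t in ('w5','top1'): meas(t,dict(A=(.4924,.233,.035)),.05,.09); meas(t,dict(B=(.53,-.221,.035)),.054,.075)
E
```

```text
t 23.3 p [0.4667 0.1794 0.1735] hdg 64.52 toolz [ 1.e-04  1.e-04 -1.e+00] F [ 0.3  -1.13 -0.05] open 45.1 gf 0.0
shift [-229.39 -334.19    3.51]
rz 0.0003
shift after turn [-229.5  -334.11    3.55]
w5 A 1396 [491.1 231.4] [46.1 14. ] 11.0 PCA 11.0 ztop [0.0729 0.0796]
w5 B 0
top1 A 1
top1 B 103 [ 530.6 -222.8] [ 8.  44.4] 62.4 PCA 152.8 ztop [0.0596 0.0664]
```

The thick blade's body top is at 0.073 m, so it is fully seated (13 + 60 mm). On to the thin blade.

Request:
{"op": "jog_arm", "data": {
  "series": [
    [[-22.5,-33,0,0,0,0,45],[-22.5,-33,0,0,0,0,45],[-22.5,-33,0,0,0,0,45],[-22.5,-33,0,0,0,0,45],[-22.5,-33,0,0,0,0,45],[-22.5,-33,0,0,0,0,45],[-22.5,-33,0,0,0,0,45],[-22.5,-33,0,0,0,0,45],[-22.5,-33,0,0,0,0,45],[-22.5,-33,0,0,0,0,45]]
  ]
}}

```text
time_s: 24.4
eef_pos: [0.5275, -0.2175, 0.1734]
eef_rot: [0.0, 0.221, 0.975, 0.0]
wrist_force: [0.6, -0.9, 0.3]
opening: 0.527
grasp_force: 0.0
```

Request:
{"op": "jog_arm", "data": {
  "series": [
    [[-4.5,-4,10,0,0,0,45],[0,0,20,0,0,0,45],[0,0,20,0,0,0,45],[0,0,0,0,0,0,45],[0,0,0,0,0,0,45],[0,0,0,0,0,0,45],[0,0,0,0,0,0,45],[0,0,0,0,0,0,45],[0,0,0,0,0,0,45],[0,0,0,0,0,0,45]]
  ]
}}

```text
time_s: 25.4
eef_pos: [0.5298, -0.2215, 0.1238]
eef_rot: [0.0, 0.221, 0.975, -0.0]
wrist_force: [-0.1, -0.3, 0.7]
opening: 0.526
grasp_force: 0.0
```

```bash
python3 - <<'E'
from h import *
from m import meas
snap('wrist','w6')
meas('w6',dict(B=(.53,-.221,.035)),.054,.075)
plan([.530,-.221,.05],64.5)
E
```

```text
w6 B 968 [ 531.4 -222.5] [ 8.  46.5] 63.2 PCA 153.2 ztop [0.0606 0.0668]
t 25.45 p [ 0.5297 -0.2215  0.1237] hdg 64.48 toolz [ 2.e-04 -2.e-04 -1.e+00] F [ 0.97  0.1  -0.43] open 44.6 gf 0.0
shift [-5.000e-02  5.700e-01  7.368e+01]
rz -0.0004
shift after turn [-7.000e-02  5.700e-01  7.368e+01]
```

View pics/w6.png

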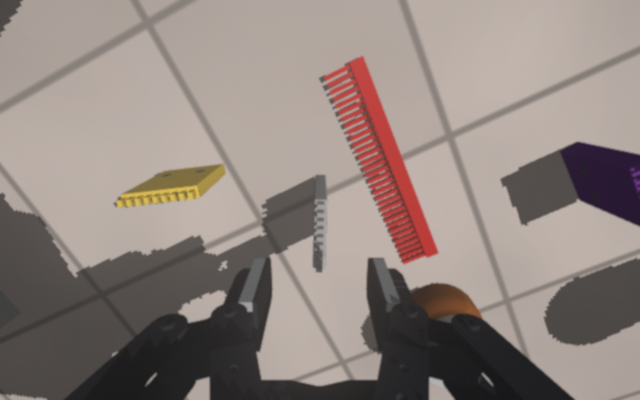

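The thin steel blade (320,222) is centred between the fingers, with the yellow plate (170,187) and comb clear. Descend and grip.

Request:
{"op": "jog_arm", "data": {
  "series": [
    [[-1.5,0,20,0,0,0.02,45],[0,0,20,0,0,0,45],[0,0,20,0,0,0,45],[0,0,13,0,0,0,45],[0,0,0,0,0,0,45],[0,0,0,0,0,0,0],[0,0,0,0,0,0,0],[0,0,0,0,0,0,0],[0,0,0,0,0,0,0],[0,0,0,0,0,0,0]]
  ]
}}

```text
time_s: 26.45
eef_pos: [0.5319, -0.2226, 0.0518]
eef_rot: [0.001, 0.231, 0.973, -0.0]
wrist_force: [-0.2, 1.6, 7.1]
opening: 0.082
grasp_force: 59.3
```

```bash
python3 - <<'E'
from h import *
plan([.5314,-.2225,.05],101.05)
E
```

```text
t 26.45 p [ 0.5319 -0.2226  0.0518] hdg 63.33 toolz [ 0.002  -0.0013 -1.    ] F [-0.19  1.55  7.11] open 7.0 gf 59.3
shift [ 0.53 -0.11  1.8 ]
rz -0.6583
shift after turn [0.48 0.24 1.8 ]
```

Request:
{"op": "jog_arm", "data": {
  "series": [
    [[0,0,-30,0,0,0,0],[0,0,-35,0,0,0,0],[0,0,-35,0,0,0,0],[0,0,0,0,0,-0.1317,0],[0,0,0,0,0,-0.1317,0],[0,0,0,0,0,-0.1317,0],[0,0,0,0,0,-0.1317,0],[0,0,0,0,0,-0.1316,0],[0,0,0,0,0,0,0],[0,0,0,0,0,0,0]]
  ]
}}

```text
time_s: 27.45
eef_pos: [0.5308, -0.222, 0.1503]
eef_rot: [-0.0, -0.095, 0.996, 0.0]
wrist_force: [0.6, 0.6, -0.4]
opening: 0.085
grasp_force: 58.5
```

```bash
python3 - <<'E'
from h import *
plan([.5075,.1546,.115],101.05)
E
```

```text
t 27.45 p [ 0.5308 -0.222   0.1503] hdg 100.85 toolz [-5.e-04  3.e-04 -1.e+00] F [ 0.56  0.63 -0.38] open 7.3 gf 58.5
shift [-48.05 374.18  35.39]
rz -0.0035
shift after turn [-49.33 374.03  35.27]
```

Request:
{"op": "jog_arm", "data": {
  "series": [
    [[-4.9,37.4,0,0,0,0,0],[-4.9,37.4,0,0,0,0,0],[-4.9,37.4,0,0,0,0,0],[-4.9,37.4,0,0,0,0,0],[-4.9,37.4,0,0,0,0,0],[-4.9,37.4,0,0,0,0,0],[-4.9,37.4,0,0,0,0,0],[-4.9,37.4,0,0,0,0,0],[-4.9,37.4,0,0,0,0,0],[-4.9,37.4,0,0,0,0,0]]
  ]
}}

```text
time_s: 28.45
eef_pos: [0.5071, 0.1559, 0.1506]
eef_rot: [0.0, -0.095, 0.996, -0.0]
wrist_force: [0.8, -0.1, -2.1]
opening: 0.081
grasp_force: 58.7
```

Request:
{"op": "jog_arm", "data": {
  "series": [
    [[0,0,15,0,0,0,0],[0,0,15,0,0,0,0],[0,0,5,0,0,0,0],[0,0,0,0,0,0,0],[0,0,0,0,0,0,0],[0,0,0,0,0,0,0],[0,0,0,0,0,0,0],[0,0,0,0,0,0,0],[0,0,0,0,0,0,0],[0,0,0,0,0,0,0]]
  ]
}}

```text
time_s: 29.45
eef_pos: [0.5074, 0.1543, 0.1156]
eef_rot: [0.0, -0.096, 0.995, -0.0]
wrist_force: [0.6, 0.1, -1.4]
opening: 0.085
grasp_force: 58.8
```

```bash
python3 - <<'E'
from h import *
plan([.5075,.1546,.0918],101.05)
snap('wrist','w7')
E
```

```text
t 29.45 p [0.5074 0.1543 0.1156] hdg 101.05 toolz [ 1.e-04  0.e+00 -1.e+00] F [ 0.62  0.07 -1.36] open 7.3 gf 58.8
shift [-0.12  0.24 23.79]
rz -0.0001
shift after turn [-0.12  0.24 23.79]
```

View pics/w7.png

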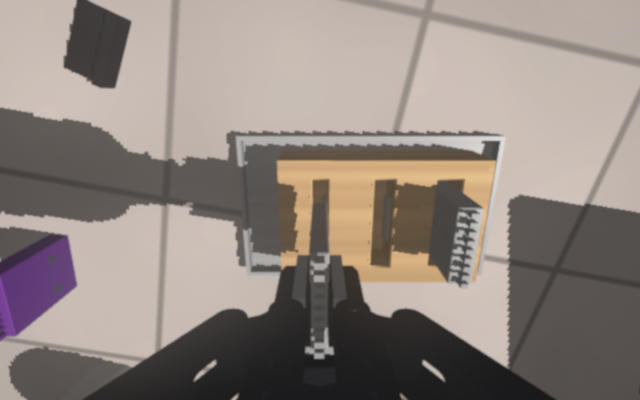

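The thick blade stands upright in its slot (455,235), and the thin blade lines up with the narrow slot (320,190). Lower it into the mouth.

Request:
{"op": "jog_arm", "data": {
  "series": [
    [[0,0.2,0,0,0,0,0],[0,0,8,0,0,0,0],[0,0,8,0,0,0,0],[0,0,4,0,0,0,0],[0,0,2,0,0,0,0],[0,0,2,0,0,0,0],[0,0,1.3,0,0,0,0],[0,0,1,0,0,0,0],[0,0,0,0,0,0,0],[0,0,0,0,0,0,0]]
  ]
}}

```text
time_s: 30.5
eef_pos: [0.5075, 0.1546, 0.0893]
eef_rot: [0.0, -0.096, 0.995, 0.0]
wrist_force: [0.3, -0.6, -1.6]
opening: 0.082
grasp_force: 58.9
```

Request:
{"op": "jog_arm", "data": {
  "series": [
    [[0,0,0.4,0,0,0,0],[0,0,0.4,0,0,0,0],[0,0,0.4,0,0,0,0],[0,0,0.4,0,0,0,0],[0,0,0.4,0,0,0,0],[0,0,0,0,0,0,0],[0,0,0,0,0,0,0],[0,0,0,0,0,0,0],[0,0,0,0,0,0,0],[0,0,0,0,0,0,0]]
  ]
}}

```text
time_s: 31.5
eef_pos: [0.5073, 0.1546, 0.0872]
eef_rot: [-0.0, -0.096, 0.995, -0.0]
wrist_force: [0.5, 0.9, -1.2]
opening: 0.08
grasp_force: 58.9
```

Request:
{"op": "jog_arm", "data": {
  "series": [
    [[0,0,0.6,0,0,0,0],[0,0,0.6,0,0,0,0],[0,0,0.6,0,0,0,0],[0,0,0.6,0,0,0,0],[0,0,0.6,0,0,0,0],[0,0,0.6,0,0,0,0],[0,0,0.6,0,0,0,0],[0,0,0.6,0,0,0,0],[0,0,0,0,0,0,0],[0,0,0,0,0,0,0]]
  ]
}}

```text
time_s: 32.5
eef_pos: [0.5074, 0.1545, 0.0824]
eef_rot: [-0.0, -0.096, 0.995, -0.0]
wrist_force: [-0.1, 0.7, -1.3]
opening: 0.081
grasp_force: 58.9
```

Request:
{"op": "jog_arm", "data": {
  "series": [
    [[0,0,0.4,0,0,0,0],[0,0,0.4,0,0,0,0],[0,0,0.4,0,0,0,0],[0,0,0.4,0,0,0,0],[0,0,0.4,0,0,0,0],[0,0,0,0,0,0,0],[0,0,0,0,0,0,0],[0,0,0,0,0,0,0],[0,0,0,0,0,0,0],[0,0,0,0,0,0,0]]
  ]
}}

```text
time_s: 33.5
eef_pos: [0.5077, 0.1544, 0.0807]
eef_rot: [0.0, -0.096, 0.995, -0.0]
wrist_force: [-0.4, -2.8, 4.2]
opening: 0.083
grasp_force: 59.7
```

On the pin. Push past it in small steps.

Request:
{"op": "jog_arm", "data": {
  "series": [
    [[0,0,0.4,0,0,0,0],[0,0,0.4,0,0,0,0],[0,0,0.4,0,0,0,0],[0,0,0.4,0,0,0,0],[0,0,0.4,0,0,0,0],[0,0,0,0,0,0,0],[0,0,0,0,0,0,0],[0,0,0,0,0,0,0],[0,0,0,0,0,0,0],[0,0,0,0,0,0,0]]
  ]
}}

```text
time_s: 34.5
eef_pos: [0.5074, 0.1546, 0.0783]
eef_rot: [-0.0, -0.096, 0.995, 0.0]
wrist_force: [1.9, -3.3, 1.1]
opening: 0.083
grasp_force: 59.1
```

Request:
{"op": "jog_arm", "data": {
  "series": [
    [[0,0,0.4,0,0,0,0],[0,0,0.4,0,0,0,0],[0,0,0.4,0,0,0,0],[0,0,0.4,0,0,0,0],[0,0,0.4,0,0,0,0],[0,0,0,0,0,0,0],[0,0,0,0,0,0,0],[0,0,0,0,0,0,0],[0,0,0,0,0,0,0],[0,0,0,0,0,0,0]]
  ]
}}

```text
time_s: 35.5
eef_pos: [0.5071, 0.1545, 0.0762]
eef_rot: [-0.0, -0.096, 0.995, 0.0]
wrist_force: [0.8, -3.2, -0.2]
opening: 0.08
grasp_force: 59.0
```

Request:
{"op": "jog_arm", "data": {
  "series": [
    [[0,0,0.6,0,0,0,0],[0,0,0.6,0,0,0,0],[0,0,0.6,0,0,0,0],[0,0,0.6,0,0,0,0],[0,0,0.6,0,0,0,0],[0,0,0.6,0,0,0,0],[0,0,0.6,0,0,0,0],[0,0,0.6,0,0,0,0],[0,0,0,0,0,0,0],[0,0,0,0,0,0,0]]
  ]
}}

```text
time_s: 36.5
eef_pos: [0.5074, 0.1546, 0.0715]
eef_rot: [0.0, -0.096, 0.995, 0.0]
wrist_force: [0.8, -3.9, 0.2]
opening: 0.082
grasp_force: 59.1
```

Request:
{"op": "jog_arm", "data": {
  "series": [
    [[0,0,0.5,0,0,0,0],[0,0,0.5,0,0,0,0],[0,0,0.5,0,0,0,0],[0,0,0.5,0,0,0,0],[0,0,0.5,0,0,0,0],[0,0,0.5,0,0,0,0],[0,0,0.5,0,0,0,0],[0,0,0.5,0,0,0,0],[0,0,0.5,0,0,0,0],[0,0,0,0,0,0,0]]
  ]
}}

```text
time_s: 37.5
eef_pos: [0.5073, 0.1545, 0.067]
eef_rot: [-0.0, -0.096, 0.995, 0.0]
wrist_force: [1.4, -3.7, 0.2]
opening: 0.077
grasp_force: 59.2
```

Request:
{"op": "jog_arm", "data": {
  "series": [
    [[0,0,0.4,0,0,0,0],[0,0,0.4,0,0,0,0],[0,0,0.4,0,0,0,0],[0,0,0.4,0,0,0,0],[0,0,0.4,0,0,0,0],[0,0,0,0,0,0,0],[0,0,0,0,0,0,0],[0,0,0,0,0,0,0],[0,0,0,0,0,0,0],[0,0,0,0,0,0,0]]
  ]
}}

```text
time_s: 38.5
eef_pos: [0.5073, 0.1545, 0.065]
eef_rot: [-0.0, -0.096, 0.995, -0.0]
wrist_force: [2.5, -3.2, -0.1]
opening: 0.081
grasp_force: 59.2
```

Request:
{"op": "jog_arm", "data": {
  "series": [
    [[0,0,0.3,0,0,0,0],[0,0,0.3,0,0,0,0],[0,0,0.3,0,0,0,0],[0,0,0.3,0,0,0,0],[0,0,0,0,0,0,0],[0,0,0,0,0,0,0],[0,0,0,0,0,0,0],[0,0,0,0,0,0,0],[0,0,0,0,0,0,0],[0,0,0,0,0,0,0]]
  ]
}}

```text
time_s: 39.5
eef_pos: [0.5074, 0.1546, 0.0648]
eef_rot: [-0.0, -0.096, 0.995, -0.0]
wrist_force: [-2.9, -4.9, 9.1]
opening: 0.078
grasp_force: 60.7
```

On the floor at the predicted height with about 9 N. Release and lift.

Request:
{"op": "jog_arm", "data": {
  "series": [
    [[0,0,0,0,0,0,40],[0,0,0,0,0,0,40],[0,0,0,0,0,0,40],[0,0,0,0,0,0,40],[0,0,-10,0,0,0,40],[0,0,-20,0,0,0,40],[0,0,-40,0,0,0,40],[0,0,-40,0,0,0,40],[0,0,0,0,0,0,40],[0,0,0,0,0,0,40]]
  ]
}}

```text
time_s: 40.5
eef_pos: [0.5082, 0.1547, 0.1757]
eef_rot: [0.002, -0.096, 0.995, 0.0]
wrist_force: [0.4, -0.2, -0.4]
opening: 0.468
grasp_force: 0.0
```

```bash
python3 - <<'E'
from h import *
from m import meas
plan([.5075,.1546,.17],101.05)
for n,t in(('wrist','w8'),('scene','s8')):
    snap(n,t); meas(t,dict(A=(.4924,.233,.035),B=(.5075,.1546,.035)),.05,.09)
E
```

```text
t 40.5 p [0.5082 0.1547 0.1757] hdg 101.06 toolz [ 3.4e-03  3.0e-04 -1.0e+00] F [ 0.38 -0.18 -0.36] open 40.0 gf 0.0
shift [0.76 0.05 5.67]
rz 0.0001
shift after turn [0.74 0.05 5.67]
w8 A 1848 [491.6 231.3] [46.5 14.4] 11.0 PCA 9.6 ztop [0.0725 0.0797]
w8 B 766 [506.9 153. ] [46.3  7.9] 11.0 PCA 11.3 ztop [0.0734 0.0799]
s8 A 301 [491.2 234.3] [48.2 14.6] 11.0 PCA 8.3 ztop [0.0729 0.0812]
s8 B 216 [506.5 156.9] [47.7  8.8] 7.6 PCA 8.4 ztop [0.0699 0.0807]
```

View pics/w8.png

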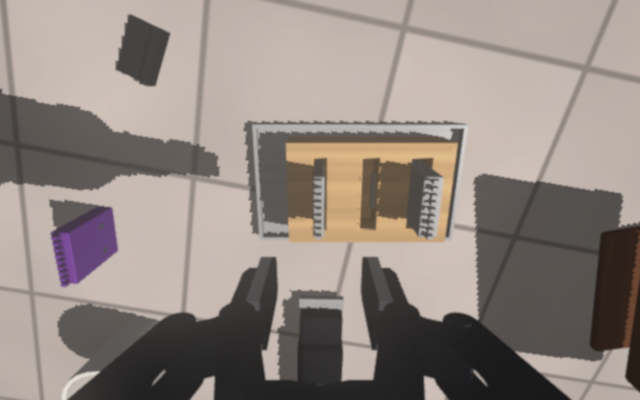

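Both blades stand in their slots, thin at (318,200) and thick at (428,200). Their tooth tops are at about 0.080 m (79 mm expected when home), and the gripper is clear.

```bash
python3 -c "
from bench import ctrl
print(ctrl.hand_in())"
```

```text
the job is handed in; nothing more can be done
None
```

I put both blades in the rack teeth up, the thick one in the widest slot and the thin one in the narrowest, pushed each to the slot floor with about 10 N, let go, and handed the job in at about 40 s; hand-in returned no verdict.

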